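Heft the closed cocoa shakers and click each into the rack for its fill

ROBOT

A 6-joint arm with a two-finger parallel gripper is mounted at the origin on a cart in front of the work surface, level with it; the furniture and walls round the work are solid. World frame = base frame: x ahead of the robot, y to its left, z up, the work surface at z = 0. Lengths are in m, angles in rad, forces in N, time in s.
With the tool pointing down it reaches from about 0.425 to 0.95 m from the base axis. Payload 3.5 kg.
Tool frame: the origin (TCP) lies at the very end of the fingers, on their centre line; the grasp point (between the pads) lies 19 mm behind it; z points along the fingers, y is the line along which they close (so a half turn about z gives the same grasp; the last joint's range is limited). The gripper opens to 85 mm and grips with 20 to 120 N. Pads are 22 mm wide; open, the fingers measure 114 mm over their backs; the gripper's body (76 mm by 85 mm) begins 54 mm behind the grasp point. The pads swing forward as they close: fully open they stand 13 mm farther back than shut.
Start: joints at [-1.274, 0.286, 1.577, -0, 1.279, -0.15], TCP at [0.292, -0.609, 0.193] pointing down, gripper open.
Joint ranges: [-2.77, 2.77], [-0.9, 2.22], [0.21, 2.48], [-1.53, 4.67], [0.24, 2.81], [-2.84, 2.84]. Speed limits (rad/s): [2.79, 2.79, 3.14, 3.14, 3.14, 3.14].

INTERFACE

Orientations are given as a unit quaternion [x, y, z, w].
In Python, from plant import ctrl, optics, sign_off gives the robot as it stands.
- The arm moves only by the shell command python3 -m creep 'ROWS' [FORCE]. ROWS is JSON, a list of rows, each an object of numbers: "x", "y", "z": the shift along the tool's x, y, z in mm; "rx", "ry", "rz": the turn, a rotation vector about the tool's x, y, z in degrees; "grip": the opening, from 0 (shut) to 1 (fully open). In form: [{"x": .., "y": .., "z": .., "rx": .., "ry": .., "rz": .., "grip": ..}, ...]. A call has exactly 10 rows; each row shifts and turns the commanded pose from where the row before left it, along the tool's axes as they then stand; what a row does not reach is not made up. A row lasts 1/12 s, in which the tool goes at most 41.7 mm and 7.16 degrees, less where a joint would pass 70% of its speed; a pose out of reach is approached as far as the arm can. A call with a gripper value outside its range is refused whole. The fingers move at their own pace and stop on an object; FORCE is the grip in N (left out, the last holds). Time passes only in rows, so rows that do not move let the fingers close, or fill a call up. It gives the time, the measured TCP pose, the force, the opening and the grip force at its end, in the units of the state.
- ctrl.get_state(): the state, without advancing time (a new reading comes with each control period).
- optics.read_camera(name): name is "side" or "top" or "wrist"; returns a dict with "color" (384x512x3 uint8, blue, green, red), "K" (3x3 intrinsics, pixels), "R" (3x3) and "t" (3): a world point X has camera coordinates R X + t. Camera axes: x right, y down, z forward; pixel columns grow to the right and rows downward; lengths in m; the calibration is good to about 2 mm. The wrist camera is an equidistant fisheye: a pixel r from the principal point sees the ray r / f radians off the axis. A picture is of the moment at which its call begins. There is no depth.
- sign_off(): hands the job in; it is judged then, once.
The state is a dict: "time": time; "qpos": joint angles; "dq": joint speeds; "joint_efforts": joint torques, N m; "eef_pos": TCP position; "tcp_rot": TCP orientation; "contact_force": force on the tool from outside, world axes, zero at the start; "wrist_torque": the same for the moment, N m; "opening": opening from 0.0 (shut) to 1.0 (fully open); "finger_force": force on a finger pad.
Only numpy, scipy, OpenCV 4.12 (cv2) and the standard library are available. Lean on these libraries where they do the work, as an engineer would, in place of code of your own. Each camera call takes 0.05 s, during which the arm holds its last target. There are 200 camera calls.

TASK

Lift each of the two identical cocoa shakers briefly to feel how full it is: half full is 360 g, shaker included. Press each one that is at least half full down into a well of the plain serving rack, and each lighter one into a well of the refill rack (the one with the bar handle), until it clicks in and stands upright on the bottom of the well; the wells' leaf catches resist, so push firmly past them but bring it down slowly onto the hard floor of the well without ramming it, and do not knock a shaker over or disturb the other things on the bar.

Things in the scene. Friction and masses are not known exactly. Their poses are not given: they have to be found in the camera images.
- shaker_1: closed, opaque cocoa shaker, 97 mm tall: round black rubber boot 70 mm across and 8 mm high at its foot, body 62 mm across above it, lid 65 mm across from 70 to 97 mm, top edge rounded. Origin at the centre of its underside, z up. Stands loose on the worktop. Mass unknown: 165 g empty to 555 g full, anything between; nothing outside shows it.
- shaker_2: the other cocoa shaker: same shape and size as shaker_1, its own unknown mass, 165 to 555 g. Within about 40 g of half full (360 g) either rack is right. Both shakers may belong in the same rack
- serving_rack: wooden counter rack without a handle: block 96 mm (x) by 184 mm (y) by 46 mm high with two round wells side by side, 88 mm apart along its y. Fixed. Origin at the centre of its underside, z up, front face towards -x. Every well: 73 mm bore, 40 mm deep, mouth chamfered 1.5 mm, so the 70 mm boot has 1.5 mm of play all round.
- refill_rack: wooden rack of the same size, wells and leaf catches as the serving rack, told apart by a dark bar handle, 98 mm long, standing 22 mm out of its front (-x) face at 26 mm height. Fixed. Origin at the centre of its underside, z up. Either rack may stand on the left.
- milk_pitcher: steel milk pitcher, 74 x 100 x 91 mm, loose bystander; origin at the centre of its underside
- tamper: espresso tamper with dark wooden handle, 58 mm across, 86 mm tall, loose bystander; origin at the centre of its underside
- dosing_cup: open steel dosing cup, 58 mm across, 52 mm tall, loose bystander; origin at the centre of its underside
- serving_rack_pad0: smooth nylon pad, 3 mm thick, that is the floor of the +y (left) well of the serving rack. Origin at the centre of its top, 6 mm above the worktop and 40 mm below the well's mouth; z up, x along the rack's x. In every well two steel leaf catches, at its front and back (-x, +x), slope in from the mouth to noses 13 to 16 mm above the pad and 66 mm apart; they give way outwards.
- serving_rack_pad1: smooth nylon pad, 3 mm thick, that is the floor of the -y (right) well of the serving rack. Origin at the centre of its top, 6 mm above the worktop and 40 mm below the well's mouth; z up, x along the rack's x. In every well, 8 to 18 N downwards, its weight included, forces the boot past the leaves (the weight alone does not); they then click in above the boot, and the shaker stands free on the pad.
- refill_rack_pad0: smooth nylon pad, 3 mm thick, that is the floor of the +y (left) well of the refill rack. Origin at the centre of its top, 6 mm above the worktop and 40 mm below the well's mouth; z up, x along the rack's x.
- refill_rack_pad1: smooth nylon pad, 3 mm thick, that is the floor of the -y (right) well of the refill rack. Origin at the centre of its top, 6 mm above the worktop and 40 mm below the well's mouth; z up, x along the rack's x.
Not all that is in view belongs to the job. Leave any blue or yellow look-alike of the shaker_2 alone.

How it is judged:
On the way, in this order (a step that is already met when the one before it is completed fails the run):
1. a shaker is lifted clear of the worktop (height (world z) of any of shaker_1, shaker_2 above 0.012 m), for 0.2 s.
2. a shaker stands on the floor of a well (((horizontal distance between shaker_1 and serving_rack_pad0 below 0.004 m and z of shaker_1 in the frame of serving_rack_pad0 below 0.002 m and angle between shaker_1's own z axis and vertical below 0.06 rad) or (horizontal distance between shaker_1 and serving_rack_pad1 below 0.004 m and z of shaker_1 in the frame of serving_rack_pad1 below 0.002 m and angle between shaker_1's own z axis and vertical below 0.06 rad) or (horizontal distance between shaker_1 and refill_rack_pad0 below 0.004 m and z of shaker_1 in the frame of refill_rack_pad0 below 0.002 m and angle between shaker_1's own z axis and vertical below 0.06 rad) or (horizontal distance between shaker_1 and refill_rack_pad1 below 0.004 m and z of shaker_1 in the frame of refill_rack_pad1 below 0.002 m and angle between shaker_1's own z axis and vertical below 0.06 rad) or (horizontal distance between shaker_2 and serving_rack_pad0 below 0.004 m and z of shaker_2 in the frame of serving_rack_pad0 below 0.002 m and angle between shaker_2's own z axis and vertical below 0.06 rad) or (horizontal distance between shaker_2 and serving_rack_pad1 below 0.004 m and z of shaker_2 in the frame of serving_rack_pad1 below 0.002 m and angle between shaker_2's own z axis and vertical below 0.06 rad) or (horizontal distance between shaker_2 and refill_rack_pad0 below 0.004 m and z of shaker_2 in the frame of refill_rack_pad0 below 0.002 m and angle between shaker_2's own z axis and vertical below 0.06 rad) or (horizontal distance between shaker_2 and refill_rack_pad1 below 0.004 m and z of shaker_2 in the frame of refill_rack_pad1 below 0.002 m and angle between shaker_2's own z axis and vertical below 0.06 rad))), for 0.2 s.
At the end, for the whole second after the job is handed in: Both shakers are at rest, each upright (3.4 degrees) on the nylon pad of a well (underside within 2 mm of it, axis within 4 mm of the well's); a shaker in the serving rack weighs at least 320 g and one in the refill rack at most 400 g (the load on the pad): half full, 360 g, give or take 40 g (((horizontal distance between shaker_1 and serving_rack_pad0 below 0.004 m and z of shaker_1 in the frame of serving_rack_pad0 below 0.002 m and angle between shaker_1's own z axis and vertical below 0.06 rad and contact force between shaker_1 and serving_rack_pad0 above 3.14 N) or (horizontal distance between shaker_1 and serving_rack_pad1 below 0.004 m and z of shaker_1 in the frame of serving_rack_pad1 below 0.002 m and angle between shaker_1's own z axis and vertical below 0.06 rad and contact force between shaker_1 and serving_rack_pad1 above 3.14 N) or (horizontal distance between shaker_1 and refill_rack_pad0 below 0.004 m and z of shaker_1 in the frame of refill_rack_pad0 below 0.002 m and angle between shaker_1's own z axis and vertical below 0.06 rad and contact force between shaker_1 and refill_rack_pad0 below 3.92 N) or (horizontal distance between shaker_1 and refill_rack_pad1 below 0.004 m and z of shaker_1 in the frame of refill_rack_pad1 below 0.002 m and angle between shaker_1's own z axis and vertical below 0.06 rad and contact force between shaker_1 and refill_rack_pad1 below 3.92 N)) and ((horizontal distance between shaker_2 and serving_rack_pad0 below 0.004 m and z of shaker_2 in the frame of serving_rack_pad0 below 0.002 m and angle between shaker_2's own z axis and vertical below 0.06 rad and contact force between shaker_2 and serving_rack_pad0 above 3.14 N) or (horizontal distance between shaker_2 and serving_rack_pad1 below 0.004 m and z of shaker_2 in the frame of serving_rack_pad1 below 0.002 m and angle between shaker_2's own z axis and vertical below 0.06 rad and contact force between shaker_2 and serving_rack_pad1 above 3.14 N) or (horizontal distance between shaker_2 and refill_rack_pad0 below 0.004 m and z of shaker_2 in the frame of refill_rack_pad0 below 0.002 m and angle between shaker_2's own z axis and vertical below 0.06 rad and contact force between shaker_2 and refill_rack_pad0 below 3.92 N) or (horizontal distance between shaker_2 and refill_rack_pad1 below 0.004 m and z of shaker_2 in the frame of refill_rack_pad1 below 0.002 m and angle between shaker_2's own z axis and vertical below 0.06 rad and contact force between shaker_2 and refill_rack_pad1 below 3.92 N)) and linear speed of each of shaker_1, shaker_2 below 0.02 m/s); the robot touches nothing.
It fails at once if a shaker is rammed into a rack (more than 50 N) (contact force between any of shaker_1, shaker_2 and serving_rack above 50 N or contact force between any of shaker_1, shaker_2 and refill_rack above 50 N).
It fails at once if a shaker is knocked over (angle between any of shaker_1, shaker_2's own z axis and vertical above 0.6 rad).
It fails at once if the milk pitcher, tamper or dosing cup is shifted more than 20 mm or knocked over (distance of any of milk_pitcher, tamper, dosing_cup from where it was at the start of the episode above 0.02 m or angle between any of milk_pitcher, tamper, dosing_cup's own z axis and vertical above 0.3 rad).
It also fails if it takes over 64 s, if anything falls off the work surface, if the arm or the gripper's body presses on something with over 40 N, if the wrist force passes 120 N, or if a joint passes its speed limit or range.

## Working session

There is one attempt and no reset: what is moved stays moved. The work goes in short steps, Python scripts to look and compute and a shell command to move; the robot and the scene stay as the last step left them, time stands still between calls to the robot, and variables do not carry over. Pictures are saved under pics/ and viewed, at most 10 in all, crops included, and the job is handed in when it is done.

```bash
mkdir -p pics; ls; python3 - <<'E'
from plant import ctrl, optics
import cv2,pickle
s=ctrl.get_state(); print(s)
for n in("side","top","wrist"):
    c=optics.read_camera(n); cv2.imwrite(f"pics/{n}0.png",c["color"]); pickle.dump(c,open(f"{n}0.pkl","wb"))
    print(n,c["K"],c["R"],c["t"])
E
```

```text
pics
{'time': 0.0, 'qpos': array([-1.27400999e+00,  2.87208691e-01,  1.57817346e+00, -7.49420570e-06,
        1.27863218e+00, -1.49996027e-01]), 'dq': array([ 3.13017437e-04,  1.45042634e-03, -6.11073945e-05,  1.45244782e-03,
        4.67535978e-04,  1.44926764e-03]), 'joint_efforts': array([-1.72422297e-03, -4.05983770e+01, -2.92626357e+01, -1.81188057e-04,
        5.79294894e-03,  3.25513248e-06]), 'eef_pos': array([ 0.29144808, -0.60799889,  0.19142054]), 'tcp_rot': array([ 9.75150828e-01,  2.21538704e-01, -9.23669724e-05, -1.20731173e-03]), 'contact_force': array([-1.05029149,  0.63044976,  0.61679335]), 'wrist_torque': array([ 0.01910601,  0.03529194, -0.02231658]), 'finger_force': 0.0, 'opening': 1.0004674530967226}
side [[353.62440981   0.         254.91697662]
 [  0.         353.62440981 192.14205951]
 [  0.           0.           1.        ]] [[-0.37160916 -0.92834831  0.00872067]
 [-0.53307595  0.205676   -0.82068716]
 [ 0.7600899  -0.30962364 -0.57131124]] [0.21456995 0.31706383 0.97924846]
top [[354.82691335   0.         251.47702495]
 [  0.         354.82691335 186.67390003]
 [  0.           0.           1.        ]] [[-0.01109722 -0.99993714  0.00160255]
 [-0.99879863  0.01100806 -0.04775058]
 [ 0.04772994 -0.00213053 -0.998858  ]] [0.05349538 0.54275088 1.04770252]
wrist [[297.31863964   0.         260.03755999]
 [  0.         297.31863964 188.85156778]
 [  0.           0.           1.        ]] [[ 0.431803   -0.9019613  -0.00346058]
 [-0.86530977 -0.41533312  0.28060187]
 [-0.25452932 -0.11817025 -0.95981801]] [-0.67327609 -0.03705853  0.37852225]
```

View pics/top0.png

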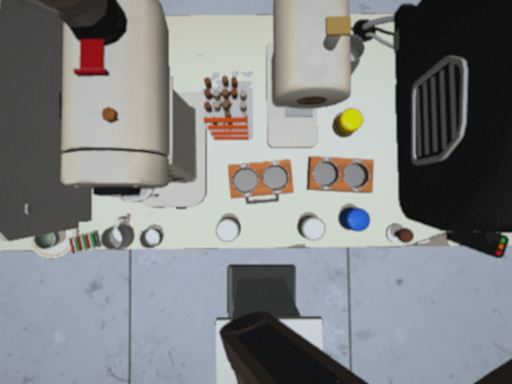

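View pics/side0.png

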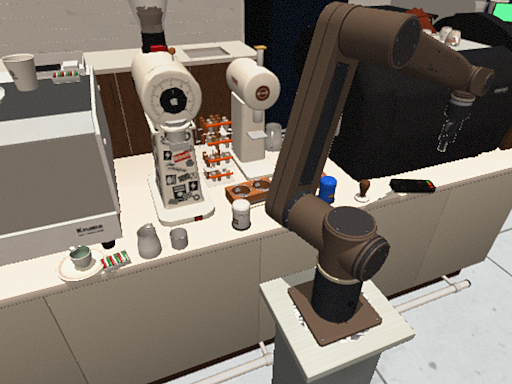

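Top view: white shakers at (228,229) and (312,228). Blue look-alike is at (355,219) and yellow at (349,123), with the jar and tamper at (402,235). The rack with the bar handle, at (261,179), is the refill rack, and the serving rack is at (341,174). In the side view the left shaker is at (241,214). One close crop to check the choice:

```bash
cat > h.py <<'E'
import numpy as np,cv2,pickle
def world(c,u,v,z):
    K,R,t=c["K"],c["R"],c["t"]
    d=R.T@np.linalg.solve(K,[u,v,1.]); o=-R.T@t
    return o+d*(z-o[2])/d[2]
E
python3 - <<'E'
from h import *
c=pickle.load(open("top0.pkl","rb")); im=c["color"]
x0,y0=205,140
cr=cv2.resize(im[y0:y0+110,x0:x0+195],None,fx=4,fy=4,interpolation=cv2.INTER_CUBIC)
cv2.imwrite("pics/crop1.png",cr)
for n,(u,v,z) in dict(s1=(228,229,.097),s2=(312,228,.097)).items(): print(n,world(c,u,v,z))
# wells: grey floor blobs inside; rack: orange-brown
hsv=cv2.cvtColor(im,cv2.COLOR_BGR2HSV)
m=cv2.inRange(hsv,(3,100,60),(18,255,255))
m[:150]=0;m[205:]=0
n,l,st,ce=cv2.connectedComponentsWithStats(m)
for i in range(1,n):
    if st[i][4]>200:
        cn,_=cv2.findContours((l==i).astype(np.uint8),cv2.RETR_CCOMP,cv2.CHAIN_APPROX_NONE)
        b=max(cn,key=len); r=cv2.minAreaRect(b); print("rack",r,world(c,*r[0],.046), [world(c,*p,.046)[:2].round(3) for p in cv2.boxPoints(r)])
        for q in cn:
            if 40<len(q)<len(b): e=cv2.minEnclosingCircle(q); print(" hole",e,cv2.fitEllipse(q),world(c,*e[0],.046))
E
```

```text
s1 [0.4240695  0.11318552 0.097     ]
s2 [ 0.42421678 -0.11674087  0.097     ]
rack ((314.4165954589844, 172.8363037109375), (12.242194175720215, 31.979610443115234), 2.045408248901367) [ 0.57991645 -0.13552826  0.046     ] [array([ 0.534, -0.115]), array([ 0.627, -0.12 ]), array([ 0.626, -0.156]), array([ 0.533, -0.151])]
rack ((340.99169921875, 174.1284942626953), (20.022886276245117, 31.93360710144043), 3.6913859844207764) [ 0.57531066 -0.21259006  0.046     ] [array([ 0.531, -0.18 ]), array([ 0.624, -0.188]), array([ 0.62 , -0.246]), array([ 0.527, -0.237])]
rack ((260.2049255371094, 178.25408935546875), (32.049652099609375, 20.098936080932617), 84.80557250976562) [0.56588703 0.02198668 0.046     ] [array([0.61 , 0.055]), array([ 0.615, -0.003]), array([ 0.522, -0.011]), array([0.517, 0.047])]
```

View pics/crop1.png

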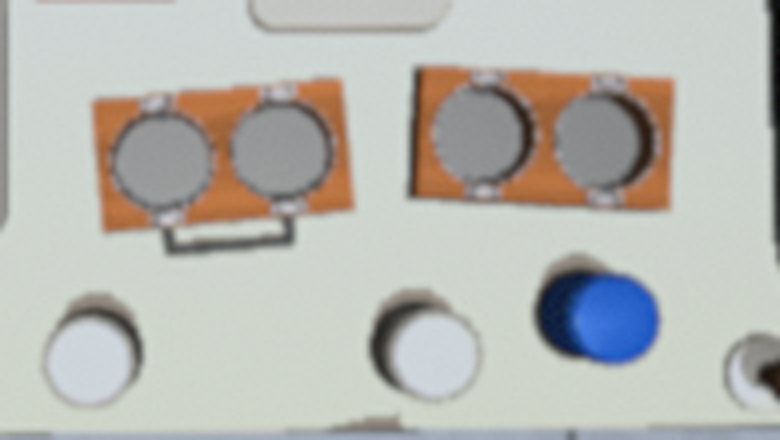

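The two white ones are the shakers: lid centres at crop (91,359) and (435,355). Blue at (610,318) is excluded. The handle is on the left rack.

```bash
python3 - <<'E'
from h import *
c=pickle.load(open("top0.pkl","rb"))
f=lambda u,v,z: world(c,(u+.5)/4-.5+205,(v+.5)/4-.5+140,z)[:2]
print("L",f(91,359,.097),"R",f(435,355,.097),"blue",f(610,318,.097))
for n,P in dict(refill=[(93,100),(341,79),(354,209),(104,231)],serving=[(421,66),(674,79),(669,210),(414,197)]).items():
    P=np.array([f(*p,.046) for p in P]); C=P.mean(0)
    d=(P[0]-P[1])+(P[3]-P[2]); d/=np.linalg.norm(d)
    print(n,C.round(4),"edges",[np.linalg.norm(P[i]-P[(i+1)%4]).round(4) for i in range(4)],"yaw",np.degrees(np.arctan2(-d[0],d[1])),"wells",C+.044*d,C-.044*d)
w=pickle.load(open("wrist0.pkl","rb")); print("cam",-w["R"].T@w["t"])
E
```

```text
L [0.4230674  0.11490326] R [ 0.42315278 -0.12048578] blue [ 0.44704785 -0.2409313 ]
refill [0.5658 0.0215] edges [np.float64(0.1808), np.float64(0.0949), np.float64(0.1815), np.float64(0.0954)] yaw 4.315685654149607 wells [0.56250833 0.06533373] [ 0.56913048 -0.02241676]
serving [ 0.5754 -0.2119] edges [np.float64(0.1842), np.float64(0.0954), np.float64(0.1848), np.float64(0.0955)] yaw -3.5670834110444782 wells [ 0.57817195 -0.16797422] [ 0.57269684 -0.25580374]
cam [ 0.35500054 -0.57793055  0.37138124]
```

```bash
python3 -m creep '[{"x":26,"y":-30,"grip":1},{"x":26,"y":-30,"grip":1},{"x":26,"y":-30,"grip":1},{"x":26,"y":-30,"grip":1},{"x":26,"y":-30,"grip":1},{"x":26,"y":-30,"grip":1},{"x":26,"y":-30,"grip":1},{"x":26,"y":-30,"grip":1},{"x":26,"y":-30,"grip":1},{"x":26,"y":-30,"grip":1}]' 30
```

```text
$[0]: bad value
```

```bash
python3 -m creep '[{"rz":-6.44,"grip":1},{"rz":-6.44,"grip":1},{"rz":-6.44,"grip":1},{"rz":-6.44,"grip":1},{"rz":-6.44,"grip":1},{"rz":-6.44,"grip":1},{"rz":-6.44,"grip":1},{"rz":-6.44,"grip":1},{"rz":-6.44,"grip":1},{"rz":-6.44,"grip":1}]'
python3 - <<'E'
from plant import ctrl, optics
import cv2,pickle
c=optics.read_camera("wrist"); cv2.imwrite("pics/w1.png",c["color"]); pickle.dump(c,open("w1.pkl","wb"))
s=ctrl.get_state(); print(s["eef_pos"],s["tcp_rot"],s["contact_force"])
E
```

```text
[ 0.29154612 -0.60826073  0.19192568] [ 9.75149093e-01  2.21548336e-01 -5.42987435e-05 -7.60541569e-04] [ 0.21283911 -0.07329773  0.26180871]$[0]: bad value
```

View pics/w1.png

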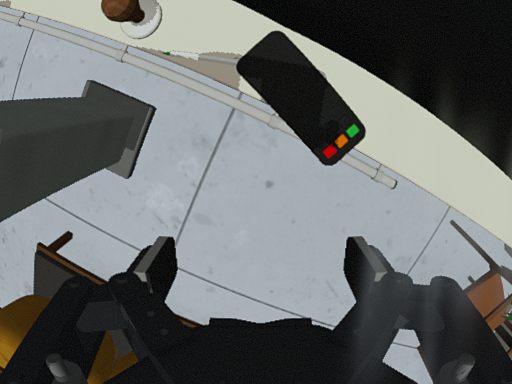

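The arm has not moved; this view shows only the floor and a stray remote at (300,95). Rows probably need every key.

```bash
python3 -m creep '[{"x":26,"y":-30,"z":0,"rx":0,"ry":0,"rz":0,"grip":1},{"x":26,"y":-30,"z":0,"rx":0,"ry":0,"rz":0,"grip":1},{"x":26,"y":-30,"z":0,"rx":0,"ry":0,"rz":0,"grip":1},{"x":26,"y":-30,"z":0,"rx":0,"ry":0,"rz":0,"grip":1},{"x":26,"y":-30,"z":0,"rx":0,"ry":0,"rz":0,"grip":1},{"x":26,"y":-30,"z":0,"rx":0,"ry":0,"rz":0,"grip":1},{"x":26,"y":-30,"z":0,"rx":0,"ry":0,"rz":0,"grip":1},{"x":26,"y":-30,"z":0,"rx":0,"ry":0,"rz":0,"grip":1},{"x":26,"y":-30,"z":0,"rx":0,"ry":0,"rz":0,"grip":1},{"x":26,"y":-30,"z":0,"rx":0,"ry":0,"rz":0,"grip":1}]' 30
```

```text
time: 1.03
eef_pos: [0.3965, -0.2239, 0.1928]
tcp_rot: [0.975, 0.221, 0.0, 0.0]
contact_force: [1.6, 0.2, -0.6]
opening: 0.999
finger_force: 0.0
```

```bash
python3 -m creep '[{"x":0,"y":0,"z":0,"rx":0,"ry":0,"rz":-7.15,"grip":1},{"x":0,"y":0,"z":0,"rx":0,"ry":0,"rz":-7.15,"grip":1},{"x":0,"y":0,"z":0,"rx":0,"ry":0,"rz":-7.15,"grip":1},{"x":0,"y":0,"z":0,"rx":0,"ry":0,"rz":-7.15,"grip":1},{"x":0,"y":0,"z":0,"rx":0,"ry":0,"rz":-7.15,"grip":1},{"x":0,"y":0,"z":0,"rx":0,"ry":0,"rz":-7.15,"grip":1},{"x":0,"y":0,"z":0,"rx":0,"ry":0,"rz":-7.15,"grip":1},{"x":0,"y":0,"z":0,"rx":0,"ry":0,"rz":-7.15,"grip":1},{"x":0,"y":0,"z":0,"rx":0,"ry":0,"rz":-7.15,"grip":1},{"x":40,"y":0,"z":0,"rx":0,"ry":0,"rz":0,"grip":1}]'
python3 -m creep '[{"x":32,"y":12,"z":0,"rx":0,"ry":0,"rz":0,"grip":1},{"x":32,"y":14,"z":0,"rx":0,"ry":0,"rz":0,"grip":1},{"x":0,"y":0,"z":0,"rx":0,"ry":0,"rz":0,"grip":1},{"x":0,"y":0,"z":0,"rx":0,"ry":0,"rz":0,"grip":1},{"x":0,"y":0,"z":0,"rx":0,"ry":0,"rz":0,"grip":1},{"x":0,"y":0,"z":0,"rx":0,"ry":0,"rz":0,"grip":1},{"x":0,"y":0,"z":0,"rx":0,"ry":0,"rz":0,"grip":1},{"x":0,"y":0,"z":0,"rx":0,"ry":0,"rz":0,"grip":1},{"x":0,"y":0,"z":0,"rx":0,"ry":0,"rz":0,"grip":1},{"x":0,"y":0,"z":0,"rx":0,"ry":0,"rz":0,"grip":1}]'
python3 - <<'E'
from plant import ctrl, optics
import cv2,pickle,numpy as np
F=[]
for i in range(8):
    c=optics.read_camera("wrist"); F.append(ctrl.get_state()["contact_force"])
print(np.mean(F,0),np.std(F,0))
cv2.imwrite("pics/w2.png",c["color"]); pickle.dump(c,open("w2.pkl","wb"))
s=ctrl.get_state(); print(s["eef_pos"],s["tcp_rot"],s["time"])
E
```

```text
time: 1.87
eef_pos: [0.3968, -0.1896, 0.1932]
tcp_rot: [0.707, 0.707, -0.001, 0.001]
contact_force: [1.1, 0.2, -0.2]
opening: 1.0
finger_force: 0.0
time: 2.7
eef_pos: [0.4225, -0.1224, 0.1928]
tcp_rot: [0.708, 0.706, -0.0, -0.0]
contact_force: [-1.0, 0.5, 0.6]
opening: 1.001
finger_force: 0.0
[ 0.11695779 -0.10068796  0.05055838] [0.39464783 0.53796936 0.47791951]
[ 0.42262384 -0.12183097  0.19283201] [ 7.07397871e-01  7.06815571e-01 -9.01303402e-06 -3.92146871e-06] 3.1
```

View pics/w2.png

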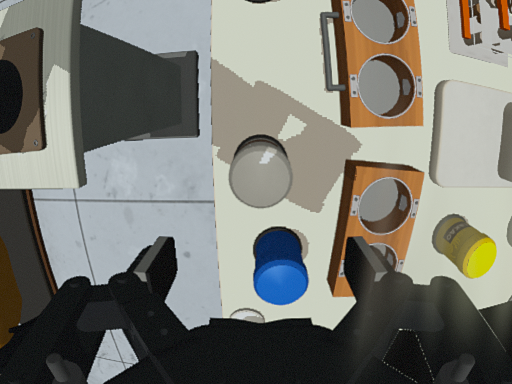

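Wrist view: right shaker lid at (261,178), blue look-alike at (281,270), serving +y well at (384,205), refill -y well at (386,86). I'll fit circles on their planes.

```bash
cat >> h.py <<'E'
from scipy.optimize import least_squares
def fworld(c,P,z):
    P=np.asarray(P,float).reshape(-1,2); K=c["K"]; q=(P-K[:2,2])/K[0,0]; th=np.linalg.norm(q,axis=1)
    d=np.c_[q*(np.sin(th)/th)[:,None],np.cos(th)]@c["R"]; o=-c["R"].T@c["t"]
    return (o+d*((z-o[2])/d[:,2])[:,None])[:,:2]
def circ(X):
    f=lambda p:np.hypot(*(X-p[:2]).T)-p[2]
    r=least_squares(f,[*X.mean(0),.035],loss="soft_l1",f_scale=.001); return r.x,np.std(r.fun)
def ray(c,b,center,rmin,rmax,z,dark=True,n=72):
    """edge points: strongest gradient along radial lines in the world plane z"""
    g=cv2.GaussianBlur(b,(3,3),0).astype(np.float32); K=c["K"]; out=[]
    rs=np.arange(rmin,rmax,.0003)
    for a in np.linspace(0,2*np.pi,n,False):
        X=np.c_[center[0]+rs*np.cos(a),center[1]+rs*np.sin(a),np.full(len(rs),z)]@c["R"].T+c["t"]
        th=np.arctan2(np.hypot(X[:,0],X[:,1]),X[:,2]); k=K[0,0]*th/np.hypot(X[:,0],X[:,1])
        u=(X[:,0]*k+K[0,2]).astype(np.float32);v=(X[:,1]*k+K[1,2]).astype(np.float32)
        if u.min()<1 or v.min()<1 or u.max()>510 or v.max()>382: continue
        p=cv2.remap(g,u[None],v[None],cv2.INTER_LINEAR)[0]; d=np.gradient(p); i=np.argmax(np.abs(d)[2:-2])+2
        out.append(center+rs[i]*np.array([np.cos(a),np.sin(a)]))
    return np.array(out)
E
python3 - <<'E'
from h import *
c=pickle.load(open("w2.pkl","rb")); im=c["color"]
sat=(im[:,:,2].astype(int)-im[:,:,0]).clip(0,255).astype(np.uint8)
P={}
for n,(u,v) in dict(sv0=(384,205),rf1=(386,86),rf0=(380,17)).items():
    x0=fworld(c,[(u,v)],.046)[0]
    for _ in range(3):
        p,s=circ(ray(c,sat,x0,.028,.046,.046)); x0=p[:2]
    print(n,p.round(4),s.round(4)); P[n]=p[:2]
print("refill spacing",np.linalg.norm(P["rf0"]-P["rf1"]))
x0=fworld(c,[(261,178)],.09)[0]
g=im[:,:,0]
for _ in range(3):
    p,s=circ(ray(c,g,x0,.024,.040,.09)); x0=p[:2]
print("lid",fworld(c,[(261,178)],.09),p,s)
E
```

```text
sv0 [ 0.5765 -0.1688  0.0386] 0.0025
rf1 [ 0.5673 -0.0225  0.0387] 0.0026
rf0 [0.5591 0.066  0.0395] 0.0024
refill spacing 0.08892801804040139
lid [[ 0.42239642 -0.1220478 ]] [ 0.42109177 -0.11770688  0.03361695] 0.0029106461158344304
```

```bash
python3 -m creep '[{"x":2,"y":0,"z":22,"rx":0,"ry":0,"rz":0,"grip":1},{"x":0,"y":0,"z":23,"rx":0,"ry":0,"rz":0,"grip":1},{"x":0,"y":0,"z":25,"rx":0,"ry":0,"rz":0,"grip":1},{"x":0,"y":0,"z":25,"rx":0,"ry":0,"rz":0,"grip":1},{"x":0,"y":0,"z":25,"rx":0,"ry":0,"rz":0,"grip":1},{"x":0,"y":0,"z":15,"rx":0,"ry":0,"rz":0,"grip":1},{"x":0,"y":0,"z":0,"rx":0,"ry":0,"rz":0,"grip":1},{"x":0,"y":0,"z":0,"rx":0,"ry":0,"rz":0,"grip":1},{"x":0,"y":0,"z":0,"rx":0,"ry":0,"rz":0,"grip":1},{"x":0,"y":0,"z":0,"rx":0,"ry":0,"rz":0,"grip":1}]' 40
python3 - <<'E'
from plant import ctrl, optics
import numpy as np
F=[]
for i in range(10): optics.read_camera("wrist"); F.append(ctrl.get_state()["contact_force"][2])
print(np.mean(F),np.std(F))
E
python3 -m creep '[{"x":0,"y":0,"z":0,"rx":0,"ry":0,"rz":0,"grip":0.5},{"x":0,"y":0,"z":0,"rx":0,"ry":0,"rz":0,"grip":0.5},{"x":0,"y":0,"z":0,"rx":0,"ry":0,"rz":0,"grip":0.5},{"x":0,"y":0,"z":0,"rx":0,"ry":0,"rz":0,"grip":0.5},{"x":0,"y":0,"z":0,"rx":0,"ry":0,"rz":0,"grip":0.5},{"x":0,"y":0,"z":0,"rx":0,"ry":0,"rz":0,"grip":0.5},{"x":0,"y":0,"z":0,"rx":0,"ry":0,"rz":0,"grip":0.5},{"x":0,"y":0,"z":0,"rx":0,"ry":0,"rz":0,"grip":0.5},{"x":0,"y":0,"z":0,"rx":0,"ry":0,"rz":0,"grip":0.5},{"x":0,"y":0,"z":0,"rx":0,"ry":0,"rz":0,"grip":0.5}]' 40
```

```text
time: 3.93
eef_pos: [0.4239, -0.1205, 0.0595]
tcp_rot: [0.707, 0.707, 0.0, 0.002]
contact_force: [0.4, 0.0, -0.2]
opening: 1.001
finger_force: 0.0
0.07254392054616483 0.416402211056206
time: 5.27
eef_pos: [0.4226, -0.1198, 0.0578]
tcp_rot: [0.707, 0.707, -0.0, -0.0]
contact_force: [-0.3, 0.5, 0.5]
opening: 0.501
finger_force: 0.0
```

```bash
python3 - <<'E'
from plant import ctrl, optics
import cv2,numpy as np
a=optics.read_camera("wrist")["color"]; b=optics.read_camera("side")["color"]
s=cv2.resize(b[150:260,190:340],(512,375)); cv2.imwrite("pics/g1.png",cv2.resize(np.vstack([a[100:],s]),None,fx=.88,fy=.88)); s=ctrl.get_state();print(s["opening"],s["finger_force"])
E
```

```text
0.49963104615418835 0.0
```

View pics/g1.png

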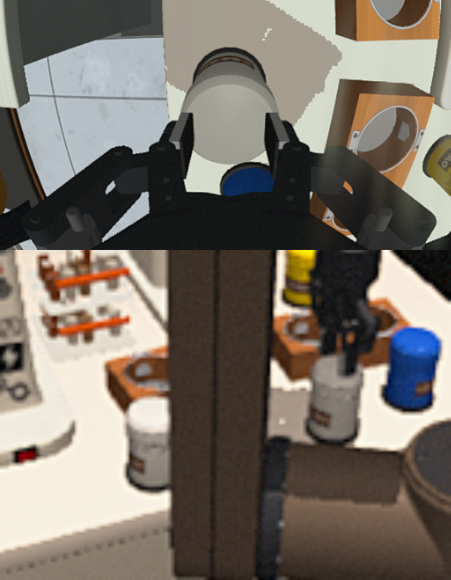

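The pads straddle the lid at (228,115) but have only just reached it, so the opening value isn't linear with width. Close fully.

```bash
python3 -m creep '[{"x":0,"y":0,"z":0,"rx":0,"ry":0,"rz":0,"grip":0},{"x":0,"y":0,"z":0,"rx":0,"ry":0,"rz":0,"grip":0},{"x":0,"y":0,"z":0,"rx":0,"ry":0,"rz":0,"grip":0},{"x":0,"y":0,"z":0,"rx":0,"ry":0,"rz":0,"grip":0},{"x":0,"y":0,"z":0,"rx":0,"ry":0,"rz":0,"grip":0},{"x":0,"y":0,"z":0,"rx":0,"ry":0,"rz":0,"grip":0},{"x":0,"y":0,"z":0,"rx":0,"ry":0,"rz":0,"grip":0},{"x":0,"y":0,"z":0,"rx":0,"ry":0,"rz":0,"grip":0},{"x":0,"y":0,"z":0,"rx":0,"ry":0,"rz":0,"grip":0},{"x":0,"y":0,"z":0,"rx":0,"ry":0,"rz":0,"grip":0}]' 40
```

```text
time: 6.2
eef_pos: [0.423, -0.1201, 0.0582]
tcp_rot: [0.707, 0.707, 0.0, 0.0]
contact_force: [-0.1, -0.4, 4.4]
opening: -0.001
finger_force: 2.4
```

```bash
python3 - <<'E'
from plant import ctrl, optics
import cv2,numpy as np,pickle
c=optics.read_camera("wrist");a=c["color"]; b=optics.read_camera("side")["color"]
s=cv2.resize(b[150:260,190:340],(512,375)); cv2.imwrite("pics/g2.png",cv2.resize(np.vstack([a[100:],s]),None,fx=.88,fy=.88)); s=ctrl.get_state();print(s["opening"],s["finger_force"],s["contact_force"],s["joint_efforts"])
E
```

```text
0.0011275197170434678 2.670665405676118 [-0.07917022  0.93800313  5.24394773] [ 1.15455219e-01 -1.95668614e+01 -2.26564533e+01  6.39017858e-02
  8.71215889e-03 -8.89272178e-05]
```

View pics/g2.png

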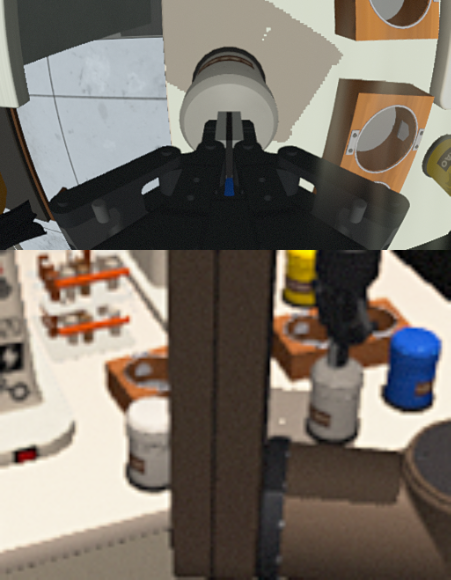

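```bash
python3 - <<'E'
from plant import ctrl, optics
from h import *
c=optics.read_camera("wrist"); s=ctrl.get_state(); e=s["eef_pos"]; print(e,s["qpos"],"cam",-c["R"].T@c["t"])
for z in (.03,.058,.077,.097,.11,.13):
    X=c["R"]@np.r_[e[:2],z]+c["t"]; th=np.arctan2(np.hypot(*X[:2]),X[2]); print(z,(X[:2]/np.hypot(*X[:2])*th*c["K"][0,0]+c["K"][:2,2]).round(0))
g=cv2.cvtColor(c["color"],cv2.COLOR_BGR2GRAY)
cv2.imwrite("pics/g3.png",cv2.resize(c["color"][140:340,160:360],None,fx=3,fy=3,interpolation=cv2.INTER_CUBIC))
E
```

```text
[ 0.4230188  -0.12007309  0.05822232] [-5.08058891e-01 -8.23223162e-02  2.24342779e+00 -6.52092052e-05
  9.79514964e-01 -5.07223640e-01] cam [ 0.42214924 -0.04906297  0.23800589]
0.03 [261. 202.]
0.058 [262. 216.]
0.077 [262. 228.]
0.097 [262. 243.]
0.11 [262. 255.]
0.13 [262. 277.]
```

View pics/g3.png

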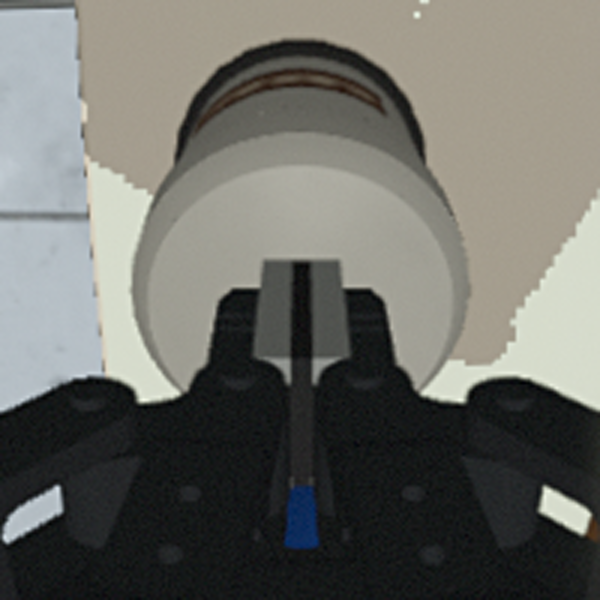

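The fingers shut on top of the lid: finger edge at (260,227), lid around (260,235). So the real tips are about 39 mm above the reported TCP. I'll open, go 44 mm lower and check for contact before gripping.

```bash
python3 -m creep '[{"x":0,"y":0,"z":-3,"rx":0,"ry":0,"rz":0,"grip":1},{"x":0,"y":0,"z":0,"rx":0,"ry":0,"rz":0,"grip":1},{"x":0,"y":0,"z":0,"rx":0,"ry":0,"rz":0,"grip":1},{"x":0,"y":0,"z":0,"rx":0,"ry":0,"rz":0,"grip":1},{"x":0,"y":0,"z":0,"rx":0,"ry":0,"rz":0,"grip":1},{"x":0,"y":0,"z":0,"rx":0,"ry":0,"rz":0,"grip":1},{"x":0,"y":0,"z":0,"rx":0,"ry":0,"rz":0,"grip":1},{"x":0,"y":0,"z":0,"rx":0,"ry":0,"rz":0,"grip":1},{"x":0,"y":0,"z":1,"rx":0,"ry":0,"rz":0,"grip":1},{"x":0,"y":0,"z":2,"rx":0,"ry":0,"rz":0,"grip":1}]'
python3 -m creep '[{"x":0,"y":0,"z":5,"rx":0,"ry":0,"rz":0,"grip":1},{"x":0,"y":0,"z":5,"rx":0,"ry":0,"rz":0,"grip":1},{"x":0,"y":0,"z":6,"rx":0,"ry":0,"rz":0,"grip":1},{"x":0,"y":0,"z":6,"rx":0,"ry":0,"rz":0,"grip":1},{"x":0,"y":0,"z":6,"rx":0,"ry":0,"rz":0,"grip":1},{"x":0,"y":0,"z":6,"rx":0,"ry":0,"rz":0,"grip":1},{"x":0,"y":0,"z":5,"rx":0,"ry":0,"rz":0,"grip":1},{"x":0,"y":0,"z":5,"rx":0,"ry":0,"rz":0,"grip":1},{"x":0,"y":0,"z":0,"rx":0,"ry":0,"rz":0,"grip":1},{"x":0,"y":0,"z":0,"rx":0,"ry":0,"rz":0,"grip":1}]'
python3 -m creep '[{"x":0,"y":0,"z":0,"rx":0,"ry":0,"rz":0,"grip":0.3},{"x":0,"y":0,"z":0,"rx":0,"ry":0,"rz":0,"grip":0.3},{"x":0,"y":0,"z":0,"rx":0,"ry":0,"rz":0,"grip":0.3},{"x":0,"y":0,"z":0,"rx":0,"ry":0,"rz":0,"grip":0.3},{"x":0,"y":0,"z":0,"rx":0,"ry":0,"rz":0,"grip":0.3},{"x":0,"y":0,"z":0,"rx":0,"ry":0,"rz":0,"grip":0.3},{"x":0,"y":0,"z":0,"rx":0,"ry":0,"rz":0,"grip":0.3},{"x":0,"y":0,"z":0,"rx":0,"ry":0,"rz":0,"grip":0.3},{"x":0,"y":0,"z":0,"rx":0,"ry":0,"rz":0,"grip":0.3},{"x":0,"y":0,"z":0,"rx":0,"ry":0,"rz":0,"grip":0.3}]' 40
```

```text
time: 7.18
eef_pos: [0.4229, -0.12, 0.058]
tcp_rot: [0.707, 0.707, 0.0, 0.0]
contact_force: [0.1, 0.3, -0.3]
opening: 1.001
finger_force: 0.0
time: 8.02
eef_pos: [0.4224, -0.1197, 0.0135]
tcp_rot: [0.707, 0.707, -0.0, -0.0]
contact_force: [-0.1, 0.4, 0.2]
opening: 1.005
finger_force: 0.0
time: 8.85
eef_pos: [0.423, -0.1201, 0.0146]
tcp_rot: [0.707, 0.707, 0.0, 0.0]
contact_force: [-2.6, 0.1, 5.2]
opening: 0.736
finger_force: 44.2
```

```bash
python3 -m creep '[{"x":0,"y":0,"z":-5,"rx":0,"ry":0,"rz":0,"grip":0.3},{"x":0,"y":0,"z":-10,"rx":0,"ry":0,"rz":0,"grip":0.3},{"x":0,"y":0,"z":-15,"rx":0,"ry":0,"rz":0,"grip":0.3},{"x":0,"y":0,"z":-15,"rx":0,"ry":0,"rz":0,"grip":0.3},{"x":0,"y":0,"z":-15,"rx":0,"ry":0,"rz":0,"grip":0.3},{"x":0,"y":0,"z":-10,"rx":0,"ry":0,"rz":0,"grip":0.3},{"x":0,"y":0,"z":-5,"rx":0,"ry":0,"rz":0,"grip":0.3},{"x":0,"y":0,"z":0,"rx":0,"ry":0,"rz":0,"grip":0.3},{"x":0,"y":0,"z":0,"rx":0,"ry":0,"rz":0,"grip":0.3},{"x":0,"y":0,"z":0,"rx":0,"ry":0,"rz":0,"grip":0.3}]' 
python3 - <<'E'
from plant import ctrl, optics
import numpy as np,cv2,pickle
F=[]
for i in range(15):
    c=optics.read_camera("wrist" if i<14 else "side"); F.append(ctrl.get_state()["contact_force"][2])
    if i==13: a=c; pickle.dump(c,open("w3.pkl","wb"))
print(np.mean(F),np.std(F)); s=ctrl.get_state(); print(s["eef_pos"],s["opening"],s["time"])
b=cv2.resize(c["color"][110:260,190:390],(512,384)); cv2.imwrite("pics/l1.png",cv2.resize(np.vstack([a["color"],b]),None,fx=.78,fy=.78))
E
```

```text
time: 9.68
eef_pos: [0.4218, -0.1194, 0.0878]
tcp_rot: [0.707, 0.707, -0.0, -0.001]
contact_force: [0.6, -0.6, -2.4]
opening: 0.733
finger_force: 44.8
-3.00682199921481 0.5465331429575725
[ 0.42264735 -0.11985703  0.08886652] 0.7339468888417049 10.4333
```

View pics/l1.png

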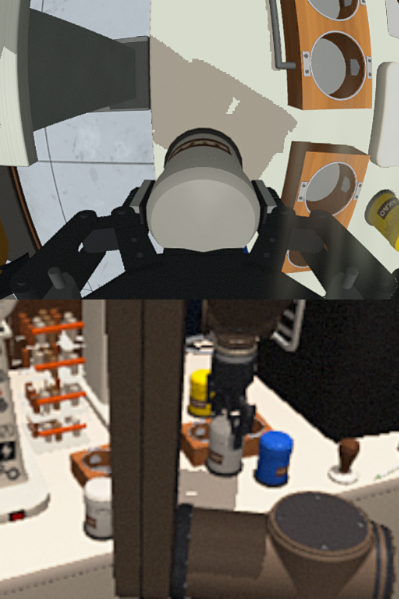

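Lifted cleanly: lid between the pads, side view shows it upright. The load is about 3.06 N, or 312 g, so it's lighter than half full and goes to the refill rack. I'll move near the refill -y well, then measure the boot and the well in the same frame.

```bash
python3 -m creep '[{"x":3,"y":15,"z":0,"rx":0,"ry":0,"rz":0,"grip":0.3},{"x":4,"y":25,"z":0,"rx":0,"ry":0,"rz":0,"grip":0.3},{"x":5,"y":30,"z":0,"rx":0,"ry":0,"rz":0,"grip":0.3},{"x":5,"y":30,"z":0,"rx":0,"ry":0,"rz":0,"grip":0.3},{"x":5,"y":25,"z":0,"rx":0,"ry":0,"rz":0,"grip":0.3},{"x":3,"y":20,"z":0,"rx":0,"ry":0,"rz":0,"grip":0.3},{"x":0,"y":0,"z":0,"rx":0,"ry":0,"rz":0,"grip":0.3},{"x":0,"y":0,"z":0,"rx":0,"ry":0,"rz":0,"grip":0.3},{"x":0,"y":0,"z":0,"rx":0,"ry":0,"rz":0,"grip":0.3},{"x":0,"y":0,"z":0,"rx":0,"ry":0,"rz":0,"grip":0.3}]' 
cat >> h.py <<'E'
def circR(X,R,c0):
    r=least_squares(lambda p:np.hypot(*(X-p).T)-R,c0,loss="soft_l1",f_scale=.0005); return r.x,np.median(np.abs(r.fun))
def boot(c,e,zb):
    """boot's near bottom rim, dark -> bright outward, camera on its +y side"""
    g=cv2.GaussianBlur(c["color"],(3,3),0).max(2).astype(np.float32); K=c["K"]; out=[]; rs=np.arange(.026,.046,.0003)
    for a in np.radians(np.arange(30,151,4)):
        X=np.c_[e[0]+rs*np.cos(a),e[1]+rs*np.sin(a),np.full(len(rs),zb)]@c["R"].T+c["t"]
        h=np.hypot(X[:,0],X[:,1]); k=K[0,0]*np.arctan2(h,X[:,2])/h
        p=cv2.remap(g,(X[:,0]*k+K[0,2]).astype(np.float32)[None],(X[:,1]*k+K[1,2]).astype(np.float32)[None],cv2.INTER_LINEAR)[0]
        i=np.argmax(np.gradient(p)[2:-2])+2; out.append(e[:2]+rs[i]*np.array([np.cos(a),np.sin(a)]))
    return np.array(out)
def wells(c,guess):
    sat=(c["color"][:,:,2].astype(int)-c["color"][:,:,0]).clip(0,255).astype(np.uint8)
    for n,x0 in guess.items():
        x0=np.array(x0)
        for _ in range(4):
            X=ray(c,sat,x0,.030,.045,.046); p,s=circR(X,.038,x0); x0=p
        print(n,p.round(4),"res",s.round(4),"freeR",circ(X)[0].round(4),len(X))
E
python3 - <<'E'
from plant import ctrl, optics
from h import *
c=optics.read_camera("wrist"); s=ctrl.get_state(); e=s["eef_pos"]; print(e,s["tcp_rot"],s["time"]); pickle.dump(c,open("w4.pkl","wb"))
wells(c,dict(rf1=(.568,-.0225),rf0=(.561,.0655)))
w3=pickle.load(open("w3.pkl","rb"))
for n,cc,ee in(("w3",w3,np.array([.4226,-.1199,.0889])),("w4",c,e)):
    X=boot(cc,ee,ee[2]-.0146); p,r=circR(X,.035,ee[:2]); print(n,"boot-eef",(p-ee[:2]).round(4),r.round(4),"free",circ(X)[0].round(4))
E
```

```text
time: 11.27
eef_pos: [0.5665, -0.0949, 0.0884]
tcp_rot: [0.708, 0.707, -0.0, -0.001]
contact_force: [-0.0, 0.8, -2.9]
opening: 0.734
finger_force: 45.2
[ 0.56663402 -0.09503584  0.08856824] [ 7.07600021e-01  7.06613050e-01 -2.41846193e-04 -3.87030027e-04] 11.3167
rf1 [ 0.5681 -0.0225] res 0.0004 freeR [ 0.5682 -0.0225  0.0382] 72
rf0 [0.5613 0.0644] res 0.0002 freeR [0.5612 0.065  0.0385] 31
w3 boot-eef [-0.0011 -0.003 ] 0.0002 free [ 0.4215 -0.1221  0.0343]
w4 boot-eef [-0.0013 -0.0029] 0.0001 free [ 0.5654 -0.0971  0.0343]
```

```bash
python3 -m creep '[{"x":15,"y":3,"z":0,"rx":0,"ry":0,"rz":0,"grip":0.3},{"x":25,"y":0,"z":0,"rx":0,"ry":0,"rz":0,"grip":0.3},{"x":20,"y":0,"z":0,"rx":0,"ry":0,"rz":0,"grip":0.3},{"x":15,"y":0,"z":0,"rx":0,"ry":0,"rz":0,"grip":0.3},{"x":0,"y":0,"z":5,"rx":0,"ry":0,"rz":0,"grip":0.3},{"x":0,"y":0,"z":9,"rx":0,"ry":0,"rz":0,"grip":0.3},{"x":0,"y":0,"z":8,"rx":0,"ry":0,"rz":0,"grip":0.3},{"x":0,"y":0,"z":2,"rx":0,"ry":0,"rz":0,"grip":0.3},{"x":0,"y":0,"z":0,"rx":0,"ry":0,"rz":0,"grip":0.3},{"x":0,"y":0,"z":0,"rx":0,"ry":0,"rz":0,"grip":0.3}]' 80
python3 - <<'E'
from plant import ctrl, optics
from h import *
c=optics.read_camera("wrist"); s=ctrl.get_state(); e=s["eef_pos"]; print(e,s["contact_force"],s["wrist_torque"])
E
```

```text
time: 12.15
eef_pos: [0.5704, -0.0206, 0.0643]
tcp_rot: [0.708, 0.706, -0.0, -0.0]
contact_force: [0.7, -0.1, -3.0]
opening: 0.721
finger_force: 87.4
[ 0.57080113 -0.02061999  0.06476145] [ 0.27482403 -1.32868576 -3.56630239] [-0.00098111 -0.00477132  0.00384507]
```

```bash
python3 -m creep '[{"x":0.7,"y":-1.4,"z":0,"rx":0,"ry":0,"rz":0,"grip":0.3},{"x":0,"y":0,"z":2,"rx":0,"ry":0,"rz":0,"grip":0.3},{"x":0,"y":0,"z":2,"rx":0,"ry":0,"rz":0,"grip":0.3},{"x":0,"y":0,"z":2,"rx":0,"ry":0,"rz":0,"grip":0.3},{"x":0,"y":0,"z":2,"rx":0,"ry":0,"rz":0,"grip":0.3},{"x":0,"y":0,"z":2,"rx":0,"ry":0,"rz":0,"grip":0.3},{"x":0,"y":0,"z":2,"rx":0,"ry":0,"rz":0,"grip":0.3},{"x":0,"y":0,"z":2,"rx":0,"ry":0,"rz":0,"grip":0.3},{"x":0,"y":0,"z":2,"rx":0,"ry":0,"rz":0,"grip":0.3},{"x":0,"y":0,"z":0,"rx":0,"ry":0,"rz":0,"grip":0.3}]'
```

```text
time: 13.03
eef_pos: [0.5689, -0.0192, 0.0482]
tcp_rot: [0.707, 0.707, -0.0, -0.0]
contact_force: [-0.3, -0.3, -2.8]
opening: 0.72
finger_force: 87.4
```

```bash
python3 -m creep '[{"x":0,"y":0,"z":1.5,"rx":0,"ry":0,"rz":0,"grip":0.3},{"x":0,"y":0,"z":1.5,"rx":0,"ry":0,"rz":0,"grip":0.3},{"x":0,"y":0,"z":1.5,"rx":0,"ry":0,"rz":0,"grip":0.3},{"x":0,"y":0,"z":1.5,"rx":0,"ry":0,"rz":0,"grip":0.3},{"x":0,"y":0,"z":1.5,"rx":0,"ry":0,"rz":0,"grip":0.3},{"x":0,"y":0,"z":1.5,"rx":0,"ry":0,"rz":0,"grip":0.3},{"x":0,"y":0,"z":1.5,"rx":0,"ry":0,"rz":0,"grip":0.3},{"x":0,"y":0,"z":1.5,"rx":0,"ry":0,"rz":0,"grip":0.3},{"x":0,"y":0,"z":1.5,"rx":0,"ry":0,"rz":0,"grip":0.3},{"x":0,"y":0,"z":1.5,"rx":0,"ry":0,"rz":0,"grip":0.3}]'
python3 -m creep '[{"x":0,"y":0,"z":1,"rx":0,"ry":0,"rz":0,"grip":0.3},{"x":0,"y":0,"z":1,"rx":0,"ry":0,"rz":0,"grip":0.3},{"x":0,"y":0,"z":1,"rx":0,"ry":0,"rz":0,"grip":0.3},{"x":0,"y":0,"z":1,"rx":0,"ry":0,"rz":0,"grip":0.3},{"x":0,"y":0,"z":1,"rx":0,"ry":0,"rz":0,"grip":0.3},{"x":0,"y":0,"z":1,"rx":0,"ry":0,"rz":0,"grip":0.3},{"x":0,"y":0,"z":1,"rx":0,"ry":0,"rz":0,"grip":0.3},{"x":0,"y":0,"z":1,"rx":0,"ry":0,"rz":0,"grip":0.3},{"x":0,"y":0,"z":1,"rx":0,"ry":0,"rz":0,"grip":0.3},{"x":0,"y":0,"z":0,"rx":0,"ry":0,"rz":0,"grip":0.3}]'
```

```text
time: 13.87
eef_pos: [0.5707, -0.0196, 0.0358]
tcp_rot: [0.707, 0.707, 0.001, 0.001]
contact_force: [-3.4, 0.2, 10.5]
opening: 0.724
finger_force: 88.8
time: 14.7
eef_pos: [0.5684, -0.019, 0.0235]
tcp_rot: [0.707, 0.707, -0.0, -0.001]
contact_force: [0.6, 0.9, -3.8]
opening: 0.721
finger_force: 90.5
```

```bash
python3 -m creep '[{"x":0,"y":0,"z":0.5,"rx":0,"ry":0,"rz":0,"grip":0.3},{"x":0,"y":0,"z":0.5,"rx":0,"ry":0,"rz":0,"grip":0.3},{"x":0,"y":0,"z":0.5,"rx":0,"ry":0,"rz":0,"grip":0.3},{"x":0,"y":0,"z":0.5,"rx":0,"ry":0,"rz":0,"grip":0.3},{"x":0,"y":0,"z":0.4,"rx":0,"ry":0,"rz":0,"grip":0.3},{"x":0,"y":0,"z":0.3,"rx":0,"ry":0,"rz":0,"grip":0.3},{"x":0,"y":0,"z":0,"rx":0,"ry":0,"rz":0,"grip":0.3},{"x":0,"y":0,"z":0,"rx":0,"ry":0,"rz":0,"grip":0.3},{"x":0,"y":0,"z":0,"rx":0,"ry":0,"rz":0,"grip":0.3},{"x":0,"y":0,"z":0,"rx":0,"ry":0,"rz":0,"grip":0.3}]'
```

```text
time: 15.53
eef_pos: [0.5694, -0.0193, 0.0222]
tcp_rot: [0.707, 0.707, 0.0, 0.0]
contact_force: [1.3, -0.4, -2.8]
opening: 0.723
finger_force: 90.5
```

```bash
python3 -m creep '[{"x":0,"y":0,"z":0.3,"rx":0,"ry":0,"rz":0,"grip":0.3},{"x":0,"y":0,"z":0.3,"rx":0,"ry":0,"rz":0,"grip":0.3},{"x":0,"y":0,"z":0.3,"rx":0,"ry":0,"rz":0,"grip":0.3},{"x":0,"y":0,"z":0.3,"rx":0,"ry":0,"rz":0,"grip":0.3},{"x":0,"y":0,"z":0.3,"rx":0,"ry":0,"rz":0,"grip":0.3},{"x":0,"y":0,"z":0,"rx":0,"ry":0,"rz":0,"grip":0.3},{"x":0,"y":0,"z":0,"rx":0,"ry":0,"rz":0,"grip":0.3},{"x":0,"y":0,"z":0,"rx":0,"ry":0,"rz":0,"grip":0.3},{"x":0,"y":0,"z":0,"rx":0,"ry":0,"rz":0,"grip":0.3},{"x":0,"y":0,"z":0,"rx":0,"ry":0,"rz":0,"grip":0.3}]'
```

```text
time: 16.37
eef_pos: [0.5695, -0.0193, 0.021]
tcp_rot: [0.707, 0.707, 0.0, 0.0]
contact_force: [-1.2, 0.4, 1.2]
opening: 0.721
finger_force: 91.0
```

```bash
python3 -m creep '[{"x":0,"y":0,"z":0,"rx":0,"ry":0,"rz":0,"grip":1},{"x":0,"y":0,"z":0,"rx":0,"ry":0,"rz":0,"grip":1},{"x":0,"y":0,"z":0,"rx":0,"ry":0,"rz":0,"grip":1},{"x":0,"y":0,"z":0,"rx":0,"ry":0,"rz":0,"grip":1},{"x":0,"y":0,"z":0,"rx":0,"ry":0,"rz":0,"grip":1},{"x":0,"y":0,"z":-8,"rx":0,"ry":0,"rz":0,"grip":1},{"x":0,"y":0,"z":-15,"rx":0,"ry":0,"rz":0,"grip":1},{"x":0,"y":0,"z":-25,"rx":0,"ry":0,"rz":0,"grip":1},{"x":0,"y":0,"z":-30,"rx":0,"ry":0,"rz":0,"grip":1},{"x":0,"y":0,"z":-22,"rx":0,"ry":0,"rz":0,"grip":1}]' 40
```

```text
time: 17.2
eef_pos: [0.5701, -0.0194, 0.1235]
tcp_rot: [0.707, 0.707, 0.001, 0.001]
contact_force: [0.2, -0.9, 0.8]
opening: 1.0
finger_force: 0.0
```

```bash
python3 -m creep '[{"x":15,"y":-17,"z":0,"rx":0,"ry":0,"rz":0,"grip":1},{"x":24,"y":-27,"z":0,"rx":0,"ry":0,"rz":0,"grip":1},{"x":25,"y":-29,"z":0,"rx":0,"ry":0,"rz":0,"grip":1},{"x":25,"y":-29,"z":0,"rx":0,"ry":0,"rz":0,"grip":1},{"x":25,"y":-28,"z":0,"rx":0,"ry":0,"rz":0,"grip":1},{"x":15,"y":-17,"z":0,"rx":0,"ry":0,"rz":0,"grip":1},{"x":0,"y":0,"z":0,"rx":0,"ry":0,"rz":0,"grip":1},{"x":0,"y":0,"z":0,"rx":0,"ry":0,"rz":0,"grip":1},{"x":0,"y":0,"z":0,"rx":0,"ry":0,"rz":0,"grip":1},{"x":0,"y":0,"z":0,"rx":0,"ry":0,"rz":0,"grip":1}]'
python3 - <<'E'
from plant import ctrl, optics
from h import *
E=[];F=[]
for i in range(5): c=optics.read_camera("wrist"); s=ctrl.get_state(); E.append(s["eef_pos"]);F.append(s["contact_force"][2])
e=np.mean(E,0); print("eef",e.round(4),np.mean(F)); pickle.dump(c,open("w5.pkl","wb"))
x0=np.array([.423,.113])
for _ in range(3):
    X=boot(c,x0,0.); p,r=circR(X,.035,x0); x0=p
print("boot L",p.round(4),r,"free",circ(X)[0].round(4),"minus eef",(p-e[:2]).round(4))
E
```

```text
time: 18.03
eef_pos: [0.4236, 0.1092, 0.1212]
tcp_rot: [0.708, 0.706, 0.0, 0.001]
contact_force: [-0.1, 0.4, 0.4]
opening: 1.004
finger_force: 0.0
eef [0.4232 0.1092 0.1208] -0.11188128459290045
boot L [0.4194 0.1159] 0.00018956066858431125 free [0.4194 0.1172 0.0339] minus eef [-0.0038  0.0067]
```

```bash
python3 -m creep '[{"x":6.5,"y":-2.5,"z":10,"rx":0,"ry":0,"rz":0,"grip":1},{"x":0,"y":0,"z":15,"rx":0,"ry":0,"rz":0,"grip":1},{"x":0,"y":0,"z":15,"rx":0,"ry":0,"rz":0,"grip":1},{"x":0,"y":0,"z":15,"rx":0,"ry":0,"rz":0,"grip":1},{"x":0,"y":0,"z":15,"rx":0,"ry":0,"rz":0,"grip":1},{"x":0,"y":0,"z":15,"rx":0,"ry":0,"rz":0,"grip":1},{"x":0,"y":0,"z":12,"rx":0,"ry":0,"rz":0,"grip":1},{"x":0,"y":0,"z":10,"rx":0,"ry":0,"rz":0,"grip":1},{"x":0,"y":0,"z":0,"rx":0,"ry":0,"rz":0,"grip":1},{"x":0,"y":0,"z":0,"rx":0,"ry":0,"rz":0,"grip":1}]'
python3 -m creep '[{"x":0,"y":0,"z":0,"rx":0,"ry":0,"rz":0,"grip":0.3},{"x":0,"y":0,"z":0,"rx":0,"ry":0,"rz":0,"grip":0.3},{"x":0,"y":0,"z":0,"rx":0,"ry":0,"rz":0,"grip":0.3},{"x":0,"y":0,"z":0,"rx":0,"ry":0,"rz":0,"grip":0.3},{"x":0,"y":0,"z":0,"rx":0,"ry":0,"rz":0,"grip":0.3},{"x":0,"y":0,"z":0,"rx":0,"ry":0,"rz":0,"grip":0.3},{"x":0,"y":0,"z":0,"rx":0,"ry":0,"rz":0,"grip":0.3},{"x":0,"y":0,"z":0,"rx":0,"ry":0,"rz":0,"grip":0.3},{"x":0,"y":0,"z":0,"rx":0,"ry":0,"rz":0,"grip":0.3},{"x":0,"y":0,"z":0,"rx":0,"ry":0,"rz":0,"grip":0.3}]' 40
```

```text
time: 19.12
eef_pos: [0.4193, 0.1165, 0.0129]
tcp_rot: [0.707, 0.707, -0.001, -0.001]
contact_force: [0.4, 0.2, 0.4]
opening: 0.998
finger_force: 0.0
time: 19.95
eef_pos: [0.4209, 0.1165, 0.0149]
tcp_rot: [0.707, 0.707, 0.001, 0.001]
contact_force: [-1.4, 0.6, 6.8]
opening: 0.731
finger_force: 44.1
```

Gripped. Lift and weigh.

```bash
python3 -m creep '[{"x":0,"y":0,"z":-5,"rx":0,"ry":0,"rz":0,"grip":0.3},{"x":0,"y":0,"z":-10,"rx":0,"ry":0,"rz":0,"grip":0.3},{"x":0,"y":0,"z":-15,"rx":0,"ry":0,"rz":0,"grip":0.3},{"x":0,"y":0,"z":-15,"rx":0,"ry":0,"rz":0,"grip":0.3},{"x":0,"y":0,"z":-15,"rx":0,"ry":0,"rz":0,"grip":0.3},{"x":0,"y":0,"z":-10,"rx":0,"ry":0,"rz":0,"grip":0.3},{"x":0,"y":0,"z":-5,"rx":0,"ry":0,"rz":0,"grip":0.3},{"x":0,"y":0,"z":0,"rx":0,"ry":0,"rz":0,"grip":0.3},{"x":0,"y":0,"z":0,"rx":0,"ry":0,"rz":0,"grip":0.3},{"x":0,"y":0,"z":0,"rx":0,"ry":0,"rz":0,"grip":0.3}]' 
python3 - <<'E'
from plant import ctrl, optics
from h import *
F=[];E=[]
for i in range(15):
    c=optics.read_camera("wrist"); s=ctrl.get_state(); F.append(s["contact_force"][2]); E.append(s["eef_pos"])
e=np.mean(E[5:],0); print(np.mean(F),np.std(F),e.round(4),s["opening"],s["time"])
X=boot(c,e,e[2]-.0149); p,r=circR(X,.035,e[:2]); print("boot-eef",(p-e[:2]).round(4),r.round(4),"free",circ(X)[0].round(4))
E
```

```text
time: 20.78
eef_pos: [0.419, 0.1163, 0.0876]
tcp_rot: [0.707, 0.707, -0.001, -0.001]
contact_force: [-0.3, 0.5, -3.6]
opening: 0.737
finger_force: 44.7
-2.9108281506572866 0.4109569668854591 [0.4199 0.1164 0.0885] 0.7346939222043292 21.5333
boot-eef [-0.001  -0.0005] 0.0001 free [0.4189 0.116  0.0348]
```

Load 2.9 N, about 297 g, so this one goes to the refill rack too, into the +y well at about (0.5613, 0.0652).

```bash
python3 -m creep '[{"x":0,"y":15,"z":0,"rx":0,"ry":0,"rz":0,"grip":0.3},{"x":-4,"y":27,"z":0,"rx":0,"ry":0,"rz":0,"grip":0.3},{"x":-8,"y":33,"z":0,"rx":0,"ry":0,"rz":0,"grip":0.3},{"x":-14,"y":33,"z":0,"rx":0,"ry":0,"rz":0,"grip":0.3},{"x":-15,"y":24,"z":0,"rx":0,"ry":0,"rz":0,"grip":0.3},{"x":-10,"y":10.5,"z":0,"rx":0,"ry":0,"rz":0,"grip":0.3},{"x":0,"y":0,"z":8,"rx":0,"ry":0,"rz":0,"grip":0.3},{"x":0,"y":0,"z":10,"rx":0,"ry":0,"rz":0,"grip":0.3},{"x":0,"y":0,"z":5,"rx":0,"ry":0,"rz":0,"grip":0.3},{"x":0,"y":0,"z":0,"rx":0,"ry":0,"rz":0,"grip":0.3}]' 80
python3 - <<'E'
from plant import ctrl, optics
from h import *
E=[]
for i in range(6):
    c=optics.read_camera("wrist"); s=ctrl.get_state(); E.append(s["eef_pos"])
e=np.mean(E,0); print(e.round(4),np.std(E,0).round(4),s["contact_force"])
E
```

```text
time: 22.37
eef_pos: [0.5589, 0.0661, 0.0626]
tcp_rot: [0.707, 0.707, -0.002, -0.002]
contact_force: [-0.5, -0.3, -2.8]
opening: 0.721
finger_force: 87.7
[0.5615 0.0658 0.0654] [0.001  0.0002 0.0009] [-0.13027393 -1.04044858 -3.2601603 ]
```

```bash
python3 -m creep '[{"x":-0.3,"y":0.6,"z":0,"rx":0,"ry":0,"rz":0,"grip":0.3},{"x":0,"y":0,"z":2,"rx":0,"ry":0,"rz":0,"grip":0.3},{"x":0,"y":0,"z":2,"rx":0,"ry":0,"rz":0,"grip":0.3},{"x":0,"y":0,"z":2,"rx":0,"ry":0,"rz":0,"grip":0.3},{"x":0,"y":0,"z":2,"rx":0,"ry":0,"rz":0,"grip":0.3},{"x":0,"y":0,"z":2,"rx":0,"ry":0,"rz":0,"grip":0.3},{"x":0,"y":0,"z":2,"rx":0,"ry":0,"rz":0,"grip":0.3},{"x":0,"y":0,"z":2,"rx":0,"ry":0,"rz":0,"grip":0.3},{"x":0,"y":0,"z":2,"rx":0,"ry":0,"rz":0,"grip":0.3},{"x":0,"y":0,"z":0,"rx":0,"ry":0,"rz":0,"grip":0.3}]'
```

```text
time: 23.5
eef_pos: [0.5626, 0.0649, 0.049]
tcp_rot: [0.707, 0.707, -0.0, -0.0]
contact_force: [0.6, 0.6, -2.8]
opening: 0.724
finger_force: 87.7
```

In the mouth with no resistance; push past the leaves as before.

```bash
python3 -m creep '[{"x":0,"y":0,"z":1.5,"rx":0,"ry":0,"rz":0,"grip":0.3},{"x":0,"y":0,"z":1.5,"rx":0,"ry":0,"rz":0,"grip":0.3},{"x":0,"y":0,"z":1.5,"rx":0,"ry":0,"rz":0,"grip":0.3},{"x":0,"y":0,"z":1.5,"rx":0,"ry":0,"rz":0,"grip":0.3},{"x":0,"y":0,"z":1.5,"rx":0,"ry":0,"rz":0,"grip":0.3},{"x":0,"y":0,"z":1.5,"rx":0,"ry":0,"rz":0,"grip":0.3},{"x":0,"y":0,"z":1.5,"rx":0,"ry":0,"rz":0,"grip":0.3},{"x":0,"y":0,"z":1.5,"rx":0,"ry":0,"rz":0,"grip":0.3},{"x":0,"y":0,"z":1.5,"rx":0,"ry":0,"rz":0,"grip":0.3},{"x":0,"y":0,"z":1.5,"rx":0,"ry":0,"rz":0,"grip":0.3}]'
python3 -m creep '[{"x":0,"y":0,"z":1,"rx":0,"ry":0,"rz":0,"grip":0.3},{"x":0,"y":0,"z":1,"rx":0,"ry":0,"rz":0,"grip":0.3},{"x":0,"y":0,"z":1,"rx":0,"ry":0,"rz":0,"grip":0.3},{"x":0,"y":0,"z":1,"rx":0,"ry":0,"rz":0,"grip":0.3},{"x":0,"y":0,"z":1,"rx":0,"ry":0,"rz":0,"grip":0.3},{"x":0,"y":0,"z":1,"rx":0,"ry":0,"rz":0,"grip":0.3},{"x":0,"y":0,"z":1,"rx":0,"ry":0,"rz":0,"grip":0.3},{"x":0,"y":0,"z":1,"rx":0,"ry":0,"rz":0,"grip":0.3},{"x":0,"y":0,"z":1,"rx":0,"ry":0,"rz":0,"grip":0.3},{"x":0,"y":0,"z":0,"rx":0,"ry":0,"rz":0,"grip":0.3}]'
```

```text
time: 24.33
eef_pos: [0.5639, 0.0649, 0.0361]
tcp_rot: [0.707, 0.707, 0.001, 0.001]
contact_force: [-4.2, -0.1, 10.4]
opening: 0.724
finger_force: 89.0
time: 25.17
eef_pos: [0.5624, 0.065, 0.0244]
tcp_rot: [0.707, 0.707, -0.0, -0.0]
contact_force: [-0.2, 0.5, -3.6]
opening: 0.72
finger_force: 90.5
```

```bash
python3 -m creep '[{"x":0,"y":0,"z":0.5,"rx":0,"ry":0,"rz":0,"grip":0.3},{"x":0,"y":0,"z":0.5,"rx":0,"ry":0,"rz":0,"grip":0.3},{"x":0,"y":0,"z":0.5,"rx":0,"ry":0,"rz":0,"grip":0.3},{"x":0,"y":0,"z":0.5,"rx":0,"ry":0,"rz":0,"grip":0.3},{"x":0,"y":0,"z":0.4,"rx":0,"ry":0,"rz":0,"grip":0.3},{"x":0,"y":0,"z":0.3,"rx":0,"ry":0,"rz":0,"grip":0.3},{"x":0,"y":0,"z":0,"rx":0,"ry":0,"rz":0,"grip":0.3},{"x":0,"y":0,"z":0,"rx":0,"ry":0,"rz":0,"grip":0.3},{"x":0,"y":0,"z":0,"rx":0,"ry":0,"rz":0,"grip":0.3},{"x":0,"y":0,"z":0,"rx":0,"ry":0,"rz":0,"grip":0.3}]'
```

```text
time: 26.0
eef_pos: [0.563, 0.065, 0.023]
tcp_rot: [0.707, 0.707, 0.0, 0.0]
contact_force: [-0.5, 0.7, -3.0]
opening: 0.721
finger_force: 90.5
```

```bash
python3 -m creep '[{"x":0,"y":0,"z":0.3,"rx":0,"ry":0,"rz":0,"grip":0.3},{"x":0,"y":0,"z":0.3,"rx":0,"ry":0,"rz":0,"grip":0.3},{"x":0,"y":0,"z":0.3,"rx":0,"ry":0,"rz":0,"grip":0.3},{"x":0,"y":0,"z":0.3,"rx":0,"ry":0,"rz":0,"grip":0.3},{"x":0,"y":0,"z":0.3,"rx":0,"ry":0,"rz":0,"grip":0.3},{"x":0,"y":0,"z":0.3,"rx":0,"ry":0,"rz":0,"grip":0.3},{"x":0,"y":0,"z":0,"rx":0,"ry":0,"rz":0,"grip":0.3},{"x":0,"y":0,"z":0,"rx":0,"ry":0,"rz":0,"grip":0.3},{"x":0,"y":0,"z":0,"rx":0,"ry":0,"rz":0,"grip":0.3},{"x":0,"y":0,"z":0,"rx":0,"ry":0,"rz":0,"grip":0.3}]'
```

```text
time: 26.83
eef_pos: [0.5631, 0.0649, 0.0213]
tcp_rot: [0.707, 0.707, 0.0, 0.0]
contact_force: [-0.7, 0.5, -0.8]
opening: 0.719
finger_force: 90.8
```

On the floor now: most of the load has come off. Release and retreat, then one check picture.

```bash
python3 -m creep '[{"x":0,"y":0,"z":0.3,"rx":0,"ry":0,"rz":0,"grip":1},{"x":0,"y":0,"z":0,"rx":0,"ry":0,"rz":0,"grip":1},{"x":0,"y":0,"z":0,"rx":0,"ry":0,"rz":0,"grip":1},{"x":0,"y":0,"z":0,"rx":0,"ry":0,"rz":0,"grip":1},{"x":0,"y":0,"z":0,"rx":0,"ry":0,"rz":0,"grip":1},{"x":0,"y":0,"z":-8,"rx":0,"ry":0,"rz":0,"grip":1},{"x":0,"y":0,"z":-15,"rx":0,"ry":0,"rz":0,"grip":1},{"x":0,"y":0,"z":-25,"rx":0,"ry":0,"rz":0,"grip":1},{"x":0,"y":0,"z":-30,"rx":0,"ry":0,"rz":0,"grip":1},{"x":0,"y":0,"z":-30,"rx":0,"ry":0,"rz":0,"grip":1}]'
python3 -m creep '[{"x":-20,"y":-15,"z":-10,"rx":0,"ry":0,"rz":0,"grip":1},{"x":-20,"y":-20,"z":-10,"rx":0,"ry":0,"rz":0,"grip":1},{"x":-20,"y":-20,"z":-10,"rx":0,"ry":0,"rz":0,"grip":1},{"x":-20,"y":-20,"z":-10,"rx":0,"ry":0,"rz":0,"grip":1},{"x":-20,"y":-20,"z":0,"rx":0,"ry":0,"rz":0,"grip":1},{"x":-10,"y":-10,"z":0,"rx":0,"ry":0,"rz":0,"grip":1},{"x":0,"y":0,"z":0,"rx":0,"ry":0,"rz":0,"grip":1},{"x":0,"y":0,"z":0,"rx":0,"ry":0,"rz":0,"grip":1},{"x":0,"y":0,"z":0,"rx":0,"ry":0,"rz":0,"grip":1},{"x":0,"y":0,"z":0,"rx":0,"ry":0,"rz":0,"grip":1}]'
python3 - <<'E'
from plant import ctrl, optics
from h import *
w=optics.read_camera("wrist")["color"]; s=optics.read_camera("side")["color"]; t=optics.read_camera("top")["color"]
a=np.hstack([cv2.resize(s[130:240,190:340],(399,293)),cv2.resize(t[140:260,200:360],(399,293))])
b=np.hstack([cv2.resize(w,(399,300)),cv2.resize(pickle.load(open("top0.pkl","rb"))["color"][140:260,200:360],(399,300))])
cv2.imwrite("pics/end.png",np.vstack([a,b]))
E
```

```text
time: 27.67
eef_pos: [0.5624, 0.065, 0.13]
tcp_rot: [0.707, 0.707, -0.0, -0.0]
contact_force: [0.2, 0.4, 0.3]
opening: 0.996
finger_force: 0.0
time: 28.5
eef_pos: [0.4585, -0.0444, 0.169]
tcp_rot: [0.707, 0.707, 0.0, 0.0]
contact_force: [-0.6, 0.1, 1.1]
opening: 0.997
finger_force: 0.0
```

View pics/end.png

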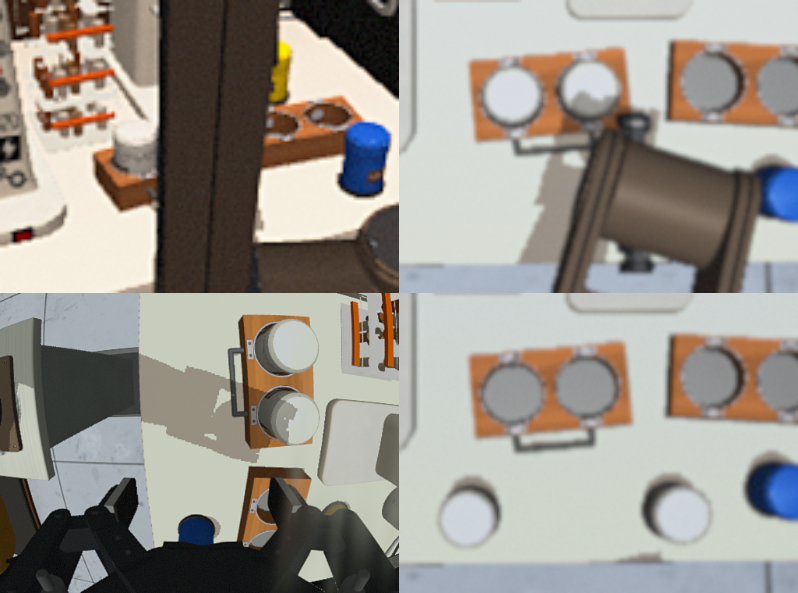

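Both shakers stand upright in the refill rack wells, at (512,96) and (590,90) in the top view, and the gripper is clear of them. Handing in.

```bash
python3 -c "
from plant import sign_off
print(sign_off())"
```

```text
the job is handed in; nothing more can be done
None
```

I put both shakers in the refill rack: they weighed about 310 g and 300 g, under half full. Each was pressed past the leaf catches and looked upright in its well, and the job was handed in at about 29 s; no verdict was shown.

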